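# Start the thumb bolt in a blower bracket

## Robot

A 7-joint arm with a two-finger parallel gripper is mounted at the origin on the work surface. World frame = base frame: x ahead of the robot, y to its left, z up, the work surface at z = 0. Lengths are in m, angles in rad, forces in N, time in s.
With the tool pointing down it reaches from about 0.4 to 0.85 m from the base axis. Payload 10.4 kg.
Tool frame: the origin (TCP) lies at the very end of the fingers, on their centre line; the grasp point (between the pads) lies 19 mm behind it; z points along the fingers, y is the direction in which the jaws open and shut (so a half turn about z gives the same grasp; the last joint's range is limited). The gripper opens to 85 mm and grips with 20 to 120 N. Pads are 22 mm wide; open, the fingers measure 114 mm over their backs; the gripper's body (76 mm by 85 mm) begins 54 mm behind the grasp point. The pads swing forward as they close: fully open they stand 13 mm farther back than shut.
Start: joints at [-1.171, 0.332, -0.065, 1.46, 0.022, 1.35, -0.088], TCP at [0.256, 0.57, 0.231] pointing down, gripper open.
Joint ranges: [-2.6, 2.6], [-0.5, 2.12], [-1.47, 1.34], [0.16, 2.42], [-1.27, 4.41], [0.06, 2.06], [-2.6, 2.6]. Speed limits (rad/s): [2.22, 2.22, 2.79, 2.79, 3.14, 3.14, 3.14].

## Interface

Orientations are given as a unit quaternion [x, y, z, w].
In Python, from workcell import get_obs, camera, camera_info, hand_in gives the robot as it stands.
- The arm moves only by the tool move_arm, never from a script. Its argument "moves" is a list of rows, each a list of 3 entries, a list of its own where there are three numbers: the shift along the tool's x, y, z in units of 25 mm (1.0 is 25 mm), then the turn, a rotation vector about the tool's x, y, z in degrees, then the opening, from 0 (shut) to 1 (fully open). A call has 1 to 5 rows; each row shifts and turns the commanded pose from where the row before left it, along the tool's axes as they then stand; what a row does not reach is not made up. A row lasts 1/8 s, in which the tool goes at most 62.5 mm and 10.7 degrees, less where a joint would pass 70% of its speed; a pose out of reach is approached as far as the arm can. A call is refused whole if a number of a shift passes 1 or a number of a turn 10.7, either way. A call with a gripper value outside its range is refused whole. The fingers move at their own pace and stop on an object; "squeeze" is the grip in N (left out, the last holds). Time passes only in rows, so rows that do not move let the fingers close. It gives the time, the measured TCP pose, the force and the opening at its end, in the units of the state.
- get_obs(): the state, without advancing time (a new reading comes with each control period).
- camera(name): name is "side" or "top" or "wrist"; returns the picture (400x640x3 uint8, red, green, blue); there is no depth.
- camera_info(name): a dict with "fx", "fy", "cx", "cy" (pixels), "origin" and "rotation" of the camera in the world. Camera axes: x right, y down, z forward; pixel columns grow to the right and rows downward; lengths in m; the calibration is good to about 2 mm. The wrist camera is an equidistant fisheye: a pixel r from the principal point sees the ray r / f radians off the axis. A picture is of the moment at which its call begins: read the wrist's pose just before it. camera_info takes no time and is no camera call; for the wrist camera it gives the pose at the moment of the call.
- hand_in(): hands the job in, once; it reports no verdict.
The state is a dict: "clock": time; "joint_pos": joint angles; "joint_velocities": joint speeds; "tau": joint torques, N m; "position": TCP position; "ee_rot": TCP orientation; "ft_force": force on the tool from outside, world axes, zero at the start; "torque": the same for the moment, N m; "grip_width": opening from 0.0 (shut) to 1.0 (fully open).
Only numpy, scipy, OpenCV 4.12 (cv2) and the standard library are available. Lean on these libraries where they do the work, as an engineer would, in place of code of your own. Each camera call takes 0.05 s, during which the arm holds its last target. There are 200 camera calls.

## Task

On the swivel jig, turn the aluminium blower bracket by its bent-up tab clockwise (seen from above) until it rests fully against the steel stop bar. Then start its thumb bolt: turn the bolt backward (counter-clockwise from above) until you feel it drop into the thread, then forward (clockwise) one full turn from there. Finish while still gripping the bolt's head with the bracket against the stop; leave the loose things around the jig where they are.

Things in the scene. Friction and masses are not known exactly. Their poses are not given: they have to be found in the camera images.
- pivot (a point): on the upright swivel axis of the jig (dark steel base 170 x 200 x 12 mm), 56 mm above the table, level with the top of the bracket's plate. With the bracket against the stop its length runs along this point's y: tab towards -y, bolt towards +y. The steel stop bar (36 mm long, 10 mm thick, top 64 mm above the table) stands on the base on the -x side, beside the tab's end
- swivel (a joint): turn of the bracket about the pivot, rad: 0 = its long face rests against the stop bar (end of travel); negative = swung open counter-clockwise (from above), down to -1.35. Starts between -1.2 and -0.6, grows when turned clockwise, stays where it is left (friction 0.12 N m)
- tab (a point): middle of the top edge of the bracket's bent-up tab, an upright aluminium plate 5 mm thick (point y, pointing to the bolt) and 44 mm wide (point x), top 104 mm above the table, 87.5 mm from the swivel axis. Pinch it across its thickness, 15 to 25 mm below its edge. The bracket's plate (62 x 165 mm) has its top at 56 mm; a round motor stub (42 mm across, up to 80 mm) sits on its middle
- bolt_head (a point): centre of the thumb bolt's paddle head: steel bar 36 long (point x) x 14 thick (point y) x 28 mm high on an upright 11 mm shank, 52 mm from the swivel axis, opposite the tab, over a round boss (28 mm across, top 74 mm above the table). Head centre starts about 112 mm above the table, ends about 102. The bolt is captive, always upright, turns easily (under 0.03 N m)
- bolt (a joint): turn of the bolt, rad: grows turned forward (clockwise from above), falls turned backward. Turning backward by about 0.9 to 2.8 rad from the start brings the drop; on past it, it climbs and drops again a turn later. Only its weight (4 N) carries it down: with fingers loosely about the head (17 mm apart) it turns with them and falls freely; a tight grip may hide the drop
- bolt_height (a joint): height of the bolt in its boss, m, 0 = highest point of the thread's start. Turning backward it climbs 6 mm a turn to about 0, then drops suddenly by 6 mm to about -0.006; from there each forward turn screws it down 6 mm. One full turn forward after the drop leaves it at about -0.012
- driver_grip (a point): screwdriver lying on the table, about 180 mm long, 30 mm high: leave it
- jar_mid (a point): white jar, 44 mm across, 70 mm tall, point half-way up: leave it
- tape_mid (a point): cardboard tape core ring, 90 mm across, 22 mm high, lying flat, centre point: leave it
- carton_in (a point): open cardboard carton 100 x 150 x 50 mm, point on its inner floor: leave it
- trimmer_mid (a point): white hair trimmer lying on the table, 155 x 42 x 34 mm, point half-way up: leave it
- spanner_grip (a point): steel spanner lying flat, 150 mm long: leave it
- oilcan_mid (a point): amber bottle, 40 mm across, 90 mm tall, point half-way up: leave it

How it is judged:
On the way, in this order (a step that is already met when the one before it is completed fails the run):
1. the bracket has been turned against the stop bar (value of joint swivel above -0.05 rad), for 0.2 s.
2. the bolt has been turned backward until it dropped one thread (value of joint bolt below 0.1 rad and value of joint bolt_height below -0.004 m), for 0.1 s.
At the end, for the whole second after the job is handed in: bracket within 0.07 rad of the stop; bolt dropped into the thread by turning backward, then screwed forward one turn (0.7 to 1.3: height joint -0.0139 to -0.0101 m); fingers still grip its head with over 3 N, bolt not turning; no loose thing moved over 30 mm (value of joint swivel above -0.07 rad and value of joint bolt_height between -0.0139 and -0.0101 m and contact force between the fingers and bolt above 3 N and velocity of joint bolt between -0.2 and 0.2 rad/s); the arm keeps its last pose, push and grip.
It fails at once if a loose thing on the table was moved more than 30 mm (distance of any of driver_grip, jar_mid, tape_mid, carton_in, trimmer_mid, spanner_grip, oilcan_mid from where it was at the start of the episode above 0.03 m).
It also fails if it takes over 72 s, if anything falls off the work surface, if the arm or the gripper's body presses on something with over 40 N, if the wrist force passes 120 N, or if a joint passes its speed limit or range.

## Working session

There is one attempt and no reset: what is moved stays moved. The work goes in short steps, Python scripts to look and compute and a tool call to move; the robot and the scene stay as the last step left them, time stands still between calls to the robot, and variables do not carry over. Pictures are saved under pics/ and viewed, about 8 in all and at most 12, crops included, and the job is handed in when it is done.

Besides the shell and the picture viewer there is one more tool, called after "Request:" by a JSON object that holds its "op" and its "data", one argument or row to a line. move_arm: Moves the arm, as the interface text tells. Its arguments: {"type":"object","properties":{"moves":{"type":"array","items":{"type":"array"}},"squeeze":{"type":"number"}},"required":["moves"]}

```bash
mkdir -p pics; python3 - <<'E'
from workcell import *
import cv2
for n in ("side","top"):
    im=camera(n); cv2.imwrite(f"pics/{n}0.png",im[:,:,::-1]); print(n,camera_info(n))
print(get_obs())
E
```

```text
side {'fx': 364.75768865491744, 'fy': 364.75768865491744, 'cx': 318.99255583854136, 'cy': 201.12352661009876, 'origin': array([ 0.13760469, -0.56476596,  0.87290772]), 'rotation': array([ 0.88888183, -0.29105638,  0.11974316, -0.33292169])}
top {'fx': 394.4550929232476, 'fy': 394.4550929232476, 'cx': 317.8695228258867, 'cy': 202.77924970665686, 'origin': array([0.37704018, 0.0105116 , 1.18273852]), 'rotation': array([ 0.71350086, -0.69528818,  0.06898018, -0.05227424])}
{'clock': 0.1, 'joint_pos': array([-1.17061834,  0.33279486, -0.06470062,  1.4608388 ,  0.02160978,
        1.34985508, -0.08847595]), 'joint_velocities': array([-1.14790425e-03, -2.72334354e-03, -9.00804116e-04, -1.97792542e-03,
       -2.10794697e-04,  4.91674488e-05, -3.64761989e-04]), 'tau': array([ 1.46827642e-03, -6.26742911e+01,  4.93131462e-02, -3.92430639e+01,
        1.64077972e-02,  7.03285375e-03,  2.37032128e-05]), 'position': array([0.25631038, 0.56968413, 0.23061295]), 'ee_rot': array([ 2.09795843e-01,  9.77745030e-01, -5.92475294e-04, -9.57944181e-05]), 'ft_force': array([-0.51793693,  0.27115934, -0.46338291]), 'torque': array([-0.00700609, -0.01415043, -0.0486004 ]), 'grip_width': 0.999483791498976}
```

View pics/top0.png

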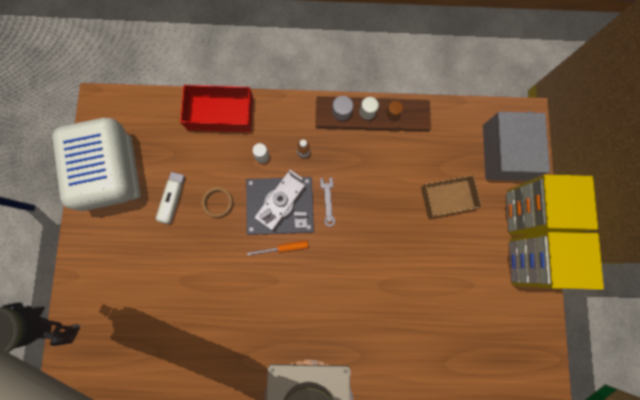

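View pics/side0.png

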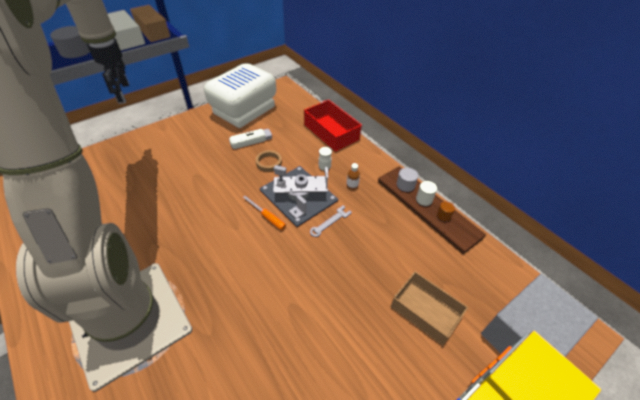

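The jig is at about (280,205) in the top view and (300,190) in the side view. I'll crop and enlarge both.

```bash
cat > h.py <<'E'
from workcell import *
import cv2, numpy as np
from scipy.spatial.transform import Rotation as R
def px2w(n,u,v,z):
    c=camera_info(n); r=R.from_quat(c['rotation']).as_matrix(); o=c['origin']
    d=r@np.array([(u-c['cx'])/c['fx'],(v-c['cy'])/c['fy'],1]); return o+d*(z-o[2])/d[2]
def w2px(n,p):
    c=camera_info(n); r=R.from_quat(c['rotation']).as_matrix()
    q=r.T@(np.array(p)-c['origin']); return [c['fx']*q[0]/q[2]+c['cx'],c['fy']*q[1]/q[2]+c['cy']]
E
python3 - <<'E'
from h import *
a=cv2.imread("pics/top0.png")[160:250,230:350]; b=cv2.imread("pics/side0.png")[150:240,240:360]
cv2.imwrite("pics/crop.png",np.vstack([cv2.resize(x,(720,540),interpolation=cv2.INTER_CUBIC)[:,:] for x in (a,)]))
cv2.imwrite("pics/crop2.png",cv2.resize(b,(720,540),interpolation=cv2.INTER_CUBIC))
for uv in [(249,180),(311,180),(313,233),(247,233)]: print(px2w("top",*uv,.012))
E
```

```text
[0.64458611 0.19545501 0.012     ]
[0.6501531 0.0077234 0.012    ]
[ 0.48887518 -0.00251652  0.012     ]
[0.48377802 0.19277849 0.012     ]
```

View pics/crop.png

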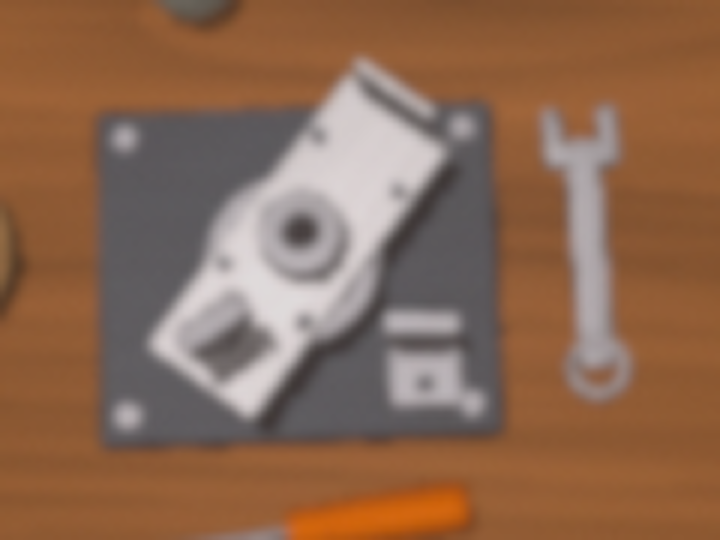

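View pics/crop2.png

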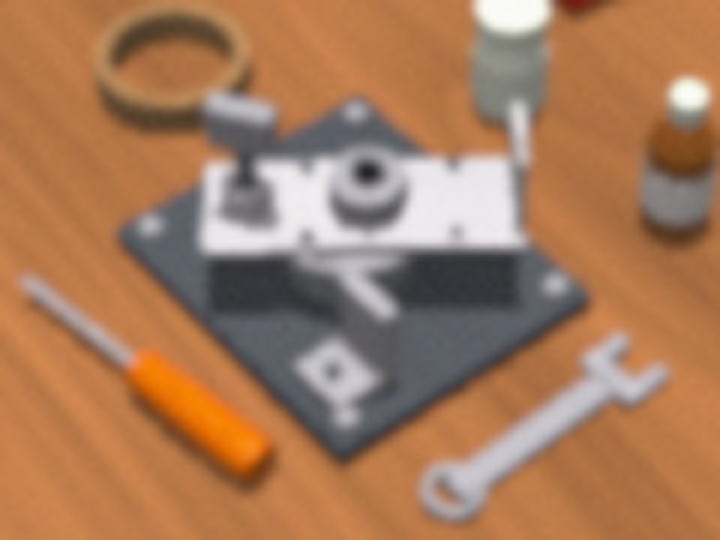

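```bash
python3 - <<'E'
from h import *
f=lambda u,v,z: px2w("top",230+u/6,160+v/6,z).round(4)
s=lambda u,v,z: px2w("side",240+u/6,150+v/6,z).round(4)
for n,u,v,z in [("tabA",360,62,.104),("tabB",437,113,.104),("stub",300,228,.08),("hole",300,232,.08),("platecornerL",150,343,.056),("platecornerB",257,418,.056),("platecornerR",452,152,.056),("base1",97,115,.012),("base2",490,103,.012),("base3",503,433,.012),("base4",103,447,.012),("stopA",385,312,.064),("stopB",462,312,.064),("stopC",462,333,.064),("stopD",385,333,.064),("headA",235,292,.126),("headB",180,338,.126)]: print(n,f(u,v,z))
for n,u,v,z in [("tabA",514,103,.104),("tabB",526,160,.104),("hole",368,172,.08),("head1",205,95,.126),("head2",272,105,.126),("base1",357,95,.012),("base2",588,298,.012),("base3",343,462,.012),("base4",120,235,.012),("stopA",340,278,.064),("stopB",395,310,.064)]: print(n,s(u,v,z))
print(camera_info("wrist"))
E
```

```text
tabA [0.6548 0.0677 0.104 ]
tabB [0.6314 0.0309 0.104 ]
stub [0.5794 0.0944 0.08  ]
hole [0.5774 0.0943 0.08  ]
platecornerL [0.5258 0.1655 0.056 ]
platecornerB [0.4912 0.113  0.056 ]
platecornerR [0.6234 0.0239 0.056 ]
base1 [0.6469 0.2041 0.012 ]
base2 [0.6591 0.0059 0.012 ]
base3 [ 0.4914 -0.0049  0.012 ]
base4 [0.4794 0.192  0.012 ]
stopA [0.5427 0.0535 0.064 ]
stopB [0.5437 0.0168 0.064 ]
stopC [0.5336 0.0165 0.064 ]
stopD [0.5326 0.0532 0.064 ]
headA [0.5408 0.1189 0.126 ]
headB [0.5192 0.1426 0.126 ]
tabA [0.6543 0.0702 0.104 ]
tabB [0.6341 0.0339 0.104 ]
hole [0.5786 0.0927 0.08  ]
head1 [0.5181 0.1457 0.126 ]
head2 [0.5411 0.1204 0.126 ]
base1 [0.6468 0.2038 0.012 ]
base2 [0.6571 0.0047 0.012 ]
base3 [ 0.4912 -0.0093  0.012 ]
base4 [0.4807 0.1874 0.012 ]
stopA [0.5336 0.0529 0.064 ]
stopB [0.5436 0.0196 0.064 ]
{'fx': 309.70691628693146, 'fy': 309.70691628693146, 'cx': 319.26263848651513, 'cy': 201.56080470875182, 'origin': array([0.18580294, 0.60151674, 0.37368723]), 'rotation': array([0.82987717, 0.53652702, 0.08263503, 0.12889563])}
```

Request:
{"op": "move_arm", "data": {
  "moves": [
    [[-0.98,-0.55,0],[0,0,0],0.5],
    [[-0.98,-0.55,0],[0,0,0],0.5],
    [[-0.98,-0.55,0],[0,0,0],0.5],
    [[-0.98,-0.55,0],[0,0,0],0.5],
    [[-0.98,-0.55,0],[0,0,0],0.5]
  ],
  "squeeze": 25
}}

```text
clock: 0.72
position: [0.3403, 0.4561, 0.231]
ee_rot: [0.21, 0.978, -0.0, -0.0]
ft_force: [0.1, 0.4, 0.4]
grip_width: 0.502
```

Request:
{"op": "move_arm", "data": {
  "moves": [
    [[-0.98,-0.55,0],[0,0,0],0.5],
    [[-0.98,-0.55,0],[0,0,0],0.5],
    [[-0.98,-0.55,0],[0,0,0],0.5],
    [[-0.98,-0.55,0],[0,0,0],0.5],
    [[-0.98,-0.55,0],[0,0,0],0.5]
  ]
}}

```text
clock: 1.35
position: [0.4238, 0.3431, 0.231]
ee_rot: [0.21, 0.978, -0.0, -0.0]
ft_force: [0.9, 1.0, -0.7]
grip_width: 0.5
```

```bash
cat >> h.py <<'E'
P=np.array([.573,.102]); 
def togo(x,y,z,yaw):
    "remaining shift in units (tool axes now), and turn about z to bring tool y to yaw (deg) and level"
    o=get_obs(); r=R.from_quat(o['ee_rot'])
    ya=r.apply([0,1,0]); yw=np.degrees(np.arctan2(ya[1],ya[0]))
    print("t",round(o['clock'],2),"pos",o['position'].round(4),"yaw",yw.round(1),"tilt",r.apply([0,0,1]).round(3)[:2],"q",o['joint_pos'].round(2),"w",round(float(o['grip_width']),3),"F",o['ft_force'].round(1),"T",o['torque'].round(2))
    print("units",(r.inv().apply(np.array([x,y,z])-o['position'])/.025).round(2),"turn",round((yw-yaw+180)%360-180,1))
E
python3 -c "
from h import *
togo(.644,.051,.13,-35.5)"
```

```text
t 1.35 pos [0.4238 0.3431 0.231 ] yaw 65.8 tilt [-0. -0.] q [-0.85  0.15  0.09  1.68 -0.02  1.31  0.4 ] w 0.5 F [ 0.9  1.  -0.7] T [-0.02  0.    0.  ]
units [-12.83  -7.04   4.04] turn 101.3
```

Request:
{"op": "move_arm", "data": {
  "moves": [
    [[-0.98,-0.54,0],[0,0,0],0.5],
    [[-0.98,-0.54,0],[0,0,0],0.5],
    [[-0.98,-0.54,0],[0,0,0],0.5],
    [[-0.98,-0.54,0],[0,0,0],0.5],
    [[-0.98,-0.54,0],[0,0,0],0.5]
  ]
}}

```text
clock: 1.98
position: [0.5078, 0.2314, 0.231]
ee_rot: [0.21, 0.978, -0.0, -0.0]
ft_force: [0.0, -0.2, 0.3]
grip_width: 0.505
```

Request:
{"op": "move_arm", "data": {
  "moves": [
    [[-0.98,-0.54,0],[0,0,0],0.5],
    [[-0.98,-0.54,0],[0,0,0],0.5],
    [[-0.98,-0.54,0],[0,0,0],0.5],
    [[-0.98,-0.54,0],[0,0,0],0.5],
    [[-0.98,-0.54,0],[0,0,0],0.5]
  ]
}}

```text
clock: 2.6
position: [0.5918, 0.1197, 0.2309]
ee_rot: [0.21, 0.978, -0.0, -0.0]
ft_force: [-0.7, -0.1, 0.1]
grip_width: 0.5
```

Request:
{"op": "move_arm", "data": {
  "moves": [
    [[-0.98,-0.54,0],[0,0,0],0.5],
    [[-0.98,-0.54,0],[0,0,0],0.5],
    [[-0.98,-0.54,0],[0,0,0],0.5],
    [[0,0,0],[0,0,10],0.5],
    [[0,0,0],[0,0,10],0.5]
  ]
}}

```text
clock: 3.22
position: [0.6418, 0.0528, 0.2307]
ee_rot: [0.379, 0.925, -0.0, -0.0]
ft_force: [-0.1, -0.0, -0.1]
grip_width: 0.501
```

Request:
{"op": "move_arm", "data": {
  "moves": [
    [[0,0,0],[0,0,10],0.5],
    [[0,0,0],[0,0,10],0.5],
    [[0,0,0],[0,0,10],0.5],
    [[0,0,0],[0,0,10],0.5],
    [[0,0,0],[0,0,10],0.5]
  ]
}}

```text
clock: 3.85
position: [0.6417, 0.0534, 0.2308]
ee_rot: [0.735, 0.678, -0.0, -0.0]
ft_force: [0.2, 0.5, 0.3]
grip_width: 0.5
```

Request:
{"op": "move_arm", "data": {
  "moves": [
    [[0,0,0],[0,0,10],0.5],
    [[0,0,0],[0,0,10],0.5],
    [[0,0,0],[0,0,10],0.5],
    [[0,0,0.5],[0,0,1.3],0.5],
    [[0,0,0.5],[0,0,0],0.5]
  ]
}}

```text
clock: 4.47
position: [0.6416, 0.0535, 0.2048]
ee_rot: [0.888, 0.459, -0.0, -0.0]
ft_force: [-0.3, 0.7, 0.0]
grip_width: 0.501
```

```bash
python3 -c "
from h import *
togo(.644,.051,.13,-35.5)
print(camera_info('wrist'))
cv2.imwrite('pics/w1.png',camera('wrist')[:,:,::-1])"
```

```text
t 4.47 pos [0.6416 0.0535 0.2048] yaw -35.3 tilt [-0.001 -0.   ] q [-0.61  0.43  0.62  1.47 -0.25  1.32 -0.59] w 0.501 F [-0.3  0.7  0. ] T [ 0.03  0.   -0.02]
units [-0.02  0.14  2.99] turn 0.2
{'fx': 309.70691628693146, 'fy': 309.70691628693146, 'cx': 319.26263848651513, 'cy': 201.56080470875182, 'origin': array([0.68657117, 0.11658112, 0.34788864]), 'rotation': array([ 0.94152867, -0.2999522 , -0.04703313,  0.1460833 ])}
```

View pics/w1.png

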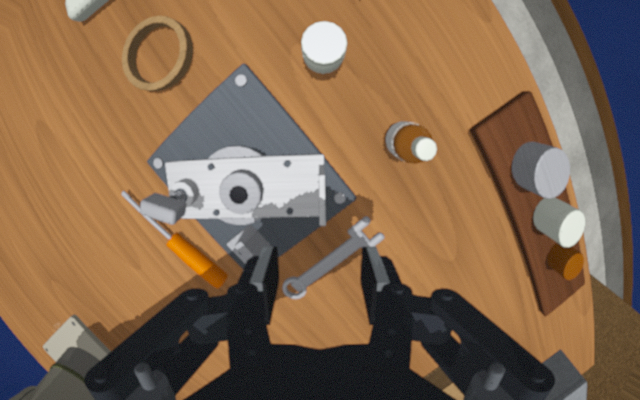

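```bash
cat >> h.py <<'E'
def wpx(u,v,z,c=None):
    c=c or camera_info('wrist'); p=np.array([u-c['cx'],v-c['cy']]); r=np.hypot(*p); t=r/c['fx']
    d=R.from_quat(c['rotation']).apply([*(p/max(r,1e-9)*np.sin(t)),np.cos(t)]); o=c['origin']; return (o+d*(z-o[2])/d[2]).round(4)
E
python3 -c "
from h import *
for n,u,v,z in [('tabA',325,175,.104),('tabB',325,224,.104),('hole',239,194,.08),('head1',142,203,.126),('head2',183,212,.126),('pc1',166,165,.056),('pc2',172,222,.056)]: print(n,wpx(u,v,z))
im=cv2.imread('pics/w1.png')[130:240,130:350]; cv2.imwrite('pics/w1c.png',cv2.resize(im,(800,400),interpolation=cv2.INTER_CUBIC))
"
```

```text
tabA [0.6575 0.0694 0.104 ]
tabB [0.6333 0.0349 0.104 ]
hole [0.5805 0.096  0.08  ]
head1 [0.5224 0.1448 0.126 ]
head2 [0.5499 0.116  0.126 ]
pc1 [0.5252 0.1656 0.056 ]
pc2 [0.4869 0.1152 0.056 ]
```

View pics/w1c.png

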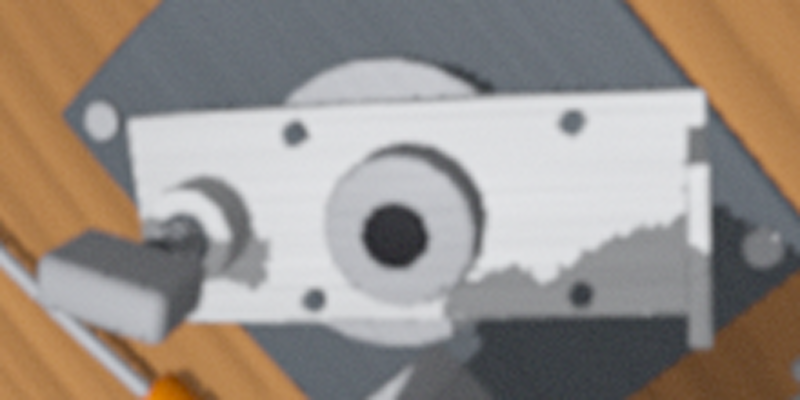

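Request:
{"op": "move_arm", "data": {
  "moves": [
    [[0,0.14,1],[0,0,0],0.5],
    [[0,0,1],[0,0,0],0.5],
    [[0,0,1],[0,0,0],0.5],
    [[0,0,1],[0,0,0],0.5],
    [[0,0,0.8],[0,0,0],0.5]
  ]
}}

```text
clock: 5.15
position: [0.6442, 0.0513, 0.0847]
ee_rot: [0.889, 0.458, -0.001, -0.0]
ft_force: [0.5, 0.2, -0.5]
grip_width: 0.501
```

Request:
{"op": "move_arm", "data": {
  "moves": [
    [[0,0,0.7],[0,0,0],0.5],
    [[0,0,0],[0,0,0],0.2],
    [[0,0,0],[0,0,0],0],
    [[0,0,0],[0,0,0],0],
    [[0,0,0],[0,0,0],0]
  ],
  "squeeze": 25
}}

```text
clock: 5.78
position: [0.6434, 0.0523, 0.0693]
ee_rot: [0.889, 0.458, -0.001, -0.001]
ft_force: [-9.0, 1.8, 3.8]
grip_width: 0.054
```

```bash
python3 -c "
from h import *
togo(.644,.051,.067,-35.5)"
```

```text
t 5.78 pos [0.6434 0.0523 0.0693] yaw -35.4 tilt [-0.003  0.001] q [-0.57  0.56  0.57  1.6  -0.33  1.08 -0.53] w 0.054 F [-9.   1.8  3.8] T [0.38 1.72 0.41]
units [-0.03  0.05  0.09] turn 0.1
```

Request:
{"op": "move_arm", "data": {
  "moves": [
    [[-0.6,-0.05,0],[0,0,10],0],
    [[-0.6,-0.05,0],[0,0,10],0],
    [[-0.6,-0.05,0],[0,0,10],0],
    [[-0.6,-0.05,0],[0,0,10],0],
    [[0,0,0],[0,0,0],0]
  ]
}}

```text
clock: 6.4
position: [0.5947, 0.0173, 0.0694]
ee_rot: [0.992, 0.125, -0.001, -0.0]
ft_force: [-5.7, -1.0, 0.5]
grip_width: 0.058
```

```bash
python3 -c "
from h import *
t=np.radians(-87);togo(P[0]+.0865*np.cos(t),P[1]+.0865*np.sin(t),.067,-87)"
```

```text
t 6.4 pos [0.5947 0.0173 0.0694] yaw -75.6 tilt [-0.002  0.   ] q [-0.69  0.5   0.74  1.75 -0.39  1.04 -1.13] w 0.058 F [-5.7 -1.   0.5] T [-0.32  1.22  0.47]
units [-0.68 -0.1   0.1 ] turn 11.4
```

Request:
{"op": "move_arm", "data": {
  "moves": [
    [[-0.48,-0.03,0],[0,0,8],0],
    [[-0.18,-0.01,0],[0,0,3],0],
    [[0,0,0],[0,0,0],0]
  ]
}}

```text
clock: 6.78
position: [0.5787, 0.0144, 0.0693]
ee_rot: [1.0, 0.03, -0.001, 0.0]
ft_force: [-7.2, -3.1, 2.4]
grip_width: 0.057
```

Request:
{"op": "move_arm", "data": {
  "moves": [
    [[-0.08,0,0],[0,0,1],0],
    [[0,0,0],[0,0,0],0]
  ]
}}

```text
clock: 7.02
position: [0.5772, 0.0143, 0.0694]
ee_rot: [1.0, 0.022, -0.001, 0.0]
ft_force: [-6.4, -3.2, 1.9]
grip_width: 0.06
```

```bash
python3 -c "
from h import *
t=np.radians(-87);togo(P[0]+.0865*np.cos(t),P[1]+.0865*np.sin(t),.067,-87)"
```

```text
t 7.03 pos [0.5772 0.0143 0.0694] yaw -87.5 tilt [-0.001 -0.   ] q [-0.75  0.48  0.8   1.8  -0.39  1.03 -1.32] w 0.06 F [-6.4 -3.2  1.9] T [-0.57  1.11  0.48]
units [ 0.02 -0.05  0.09] turn -0.5
```

Request:
{"op": "move_arm", "data": {
  "moves": [
    [[-0.06,0,0],[0,0,1],0],
    [[0,0,0],[0,0,0],0]
  ]
}}

```text
clock: 7.28
position: [0.5763, 0.0143, 0.0694]
ee_rot: [1.0, 0.013, 0.0, 0.0]
ft_force: [-4.4, -3.4, 2.1]
grip_width: 0.061
```

Request:
{"op": "move_arm", "data": {
  "moves": [
    [[-0.06,0,0],[0,0,1],0],
    [[0,0,0],[0,0,0],0]
  ]
}}

```text
clock: 7.52
position: [0.5762, 0.0142, 0.0695]
ee_rot: [1.0, 0.004, 0.002, 0.001]
ft_force: [4.5, -4.5, -3.4]
grip_width: 0.056
```

Request:
{"op": "move_arm", "data": {
  "moves": [
    [[-0.06,0,0],[0,0,1],0],
    [[0,0,0],[0,0,0],0]
  ]
}}

```text
clock: 7.78
position: [0.5761, 0.0143, 0.0696]
ee_rot: [1.0, -0.004, 0.003, 0.001]
ft_force: [11.7, -5.3, -10.1]
grip_width: 0.059
```

```bash
python3 -c "
from h import *
togo(.577,.0143,.067,-87)
cv2.imwrite('pics/t2.png',cv2.resize(camera('top')[160:250,230:350,::-1],(720,540),interpolation=cv2.INTER_CUBIC))"
```

```text
t 7.78 pos [0.5761 0.0143 0.0696] yaw -90.5 tilt [ 0.006 -0.002] q [-0.76  0.47  0.82  1.81 -0.4   1.02 -1.37] w 0.059 F [ 11.7  -5.3 -10.1] T [-1.15 -2.28  1.07]
units [ 0.04 -0.    0.1 ] turn -3.5
```

Request:
{"op": "move_arm", "data": {
  "moves": [
    [[0,0,0],[0,0,0],0.4],
    [[0,0,0],[0,0,0],0.5],
    [[0,0,-1],[0,0,0],0.5],
    [[0,0,-1],[0,0,0],0.5],
    [[0,0,-1],[0,0,0],0.5]
  ]
}}

```text
clock: 8.45
position: [0.5734, 0.0152, 0.1448]
ee_rot: [1.0, -0.005, 0.0, -0.0]
ft_force: [0.6, -0.5, 0.3]
grip_width: 0.503
```

Request:
{"op": "move_arm", "data": {
  "moves": [
    [[0,0,-1],[0,0,0],0.6],
    [[0,0,-1],[0,0,0],0.6],
    [[0,-0.2,-0.6],[0,0,-10],0.6],
    [[0,0,0],[0,0,-10],0.6],
    [[0,0,0],[0,0,-10],0.6]
  ]
}}

```text
clock: 9.07
position: [0.5735, 0.0203, 0.2093]
ee_rot: [0.966, 0.257, 0.0, -0.0]
ft_force: [-0.3, -0.6, 0.2]
grip_width: 0.599
```

```bash
python3 -c "
from h import *
togo(.570,.1537,.2,-5)
c=camera_info('wrist');print(c)
im=camera('wrist'); cv2.imwrite('pics/w2.png',im[:,:,::-1])
cv2.imwrite('pics/t2.png',cv2.resize(camera('top')[160:250,230:350,::-1],(720,540),interpolation=cv2.INTER_CUBIC))
cv2.imwrite('pics/s2.png',camera('side')[:,:,::-1])"
```

```text
t 9.07 pos [0.5735 0.0203 0.2093] yaw -60.2 tilt [0.001 0.001] q [-0.79  0.29  0.81  1.67 -0.22  1.28 -0.98] w 0.599 F [-0.3 -0.6  0.2] T [-0.    0.01 -0.03]
units [ 2.53 -4.7   0.38] turn -55.2
{'fx': 309.70691628693146, 'fy': 309.70691628693146, 'cx': 319.26263848651513, 'cy': 201.56080470875182, 'origin': array([0.64071735, 0.05864291, 0.35241796]), 'rotation': array([ 0.85501465, -0.49561452, -0.07693691,  0.13189737])}
```

View pics/w2.png

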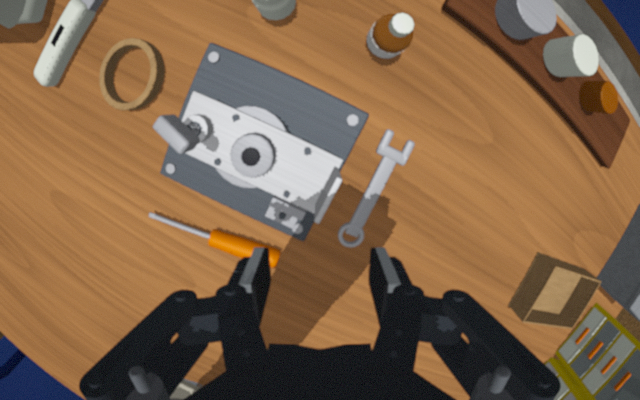

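Request:
{"op": "move_arm", "data": {
  "moves": [
    [[0.5,-0.94,0],[0,0,0],0.6],
    [[0.5,-0.94,0],[0,0,0],0.6],
    [[0.5,-0.94,0],[0,0,0],0.6],
    [[0.5,-0.94,0],[0,0,0],0.6],
    [[0.5,-0.94,0],[0,0,0],0.6]
  ]
}}

```text
clock: 9.85
position: [0.5699, 0.154, 0.2088]
ee_rot: [0.968, 0.252, 0.0, -0.0]
ft_force: [0.8, 0.4, -1.1]
grip_width: 0.597
```

Request:
{"op": "move_arm", "data": {
  "moves": [
    [[0,0,0],[0,0,-10],0.6],
    [[0,0,0],[0,0,-10],0.6],
    [[0,0,0],[0,0,-10],0.6],
    [[0,0,0],[0,0,-10],0.6],
    [[0,0,0],[0,0,-10],0.6]
  ]
}}

```text
clock: 10.48
position: [0.57, 0.153, 0.2088]
ee_rot: [0.769, 0.64, -0.0, -0.0]
ft_force: [-0.0, -0.4, 0.4]
grip_width: 0.601
```

```bash
python3 -c "
from h import *
togo(.570,.1537,.2,-9)
c=camera_info('wrist');print(c)
im=camera('wrist'); cv2.imwrite('pics/w3.png',im[:,:,::-1])
cv2.imwrite('pics/w3c.png',cv2.resize(im[100:250,220:420,::-1],(800,600),interpolation=cv2.INTER_CUBIC))"
```

```text
t 10.47 pos [0.57   0.153  0.2088] yaw -10.5 tilt [-0.  0.] q [-0.84  0.3   0.61  1.62 -0.17  1.28 -0.38] w 0.601 F [-0.  -0.4  0.4] T [-0.01  0.    0.01]
units [ 0.03 -0.    0.35] turn -1.5
{'fx': 309.70691628693146, 'fy': 309.70691628693146, 'cx': 319.26263848651513, 'cy': 201.56080470875182, 'origin': array([0.58414551, 0.22911103, 0.35185713]), 'rotation': array([ 0.98408365, -0.09032572, -0.01420155,  0.15237766])}
```

View pics/w3c.png

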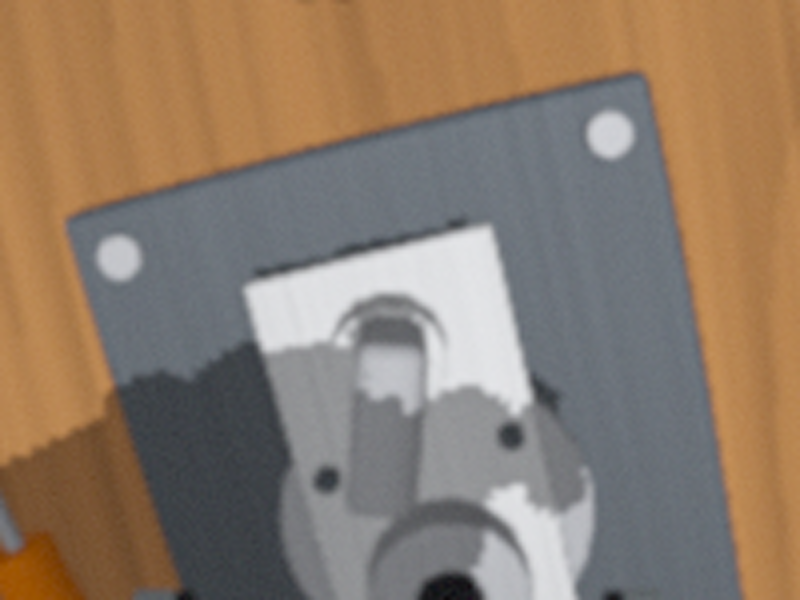

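```bash
python3 -c "
from h import *
f=lambda u,v,z: wpx(220+u/4,100+v/4,z)
a=f(392,345,.126);b=f(381,513,.126);print(a,b,(a+b)/2,np.hypot(*(a-b)[:2]),np.degrees(np.arctan2(*(a-b)[1::-1])))
p=f(245,287,.056);q=f(492,225,.056);print(p,q,(p+q)/2,'plate x dir deg',np.degrees(np.arctan2(*(q-p)[1::-1])))
l=[f(*x,.012) for x in [(68,217),(645,74)]];print(l,np.degrees(np.arctan2(*(l[1]-l[0])[1::-1])))
m=(a+b)/2; togo(m[0],m[1],.095,-9)
"
```

```text
[0.5721 0.1707 0.126 ] [0.564  0.1374 0.126 ] [0.56805 0.15405 0.126  ] 0.03427097897638761 76.328692867804
[0.5357 0.1734 0.056 ] [0.5977 0.178  0.056 ] [0.5667 0.1757 0.056 ] plate x dir deg 4.243202757619125
[array([0.4827, 0.1945, 0.012 ]), array([0.6484, 0.2055, 0.012 ])] 3.7980095250141277
t 10.53 pos [0.57   0.153  0.2088] yaw -10.0 tilt [-0.  0.] q [-0.84  0.3   0.61  1.62 -0.17  1.28 -0.37] w 0.6 F [ 0.4 -0.2 -0.4] T [ 0.01 -0.03 -0.01]
units [ 0.03 -0.08  4.55] turn -1.0
```

Request:
{"op": "move_arm", "data": {
  "moves": [
    [[0.02,-0.01,1],[0,0,0],0.6],
    [[0.02,-0.01,1],[0,0,0],0.6],
    [[0,0,1],[0,0,0],0.6],
    [[0,0,1],[0,0,0],0.6],
    [[0,0,0.6],[0,0,0],0.6]
  ]
}}

```text
clock: 11.15
position: [0.5693, 0.154, 0.0926]
ee_rot: [0.771, 0.637, -0.001, -0.0]
ft_force: [-0.0, 0.5, 0.5]
grip_width: 0.6
```

Request:
{"op": "move_arm", "data": {
  "moves": [
    [[0,0,0],[0,0,0],0.3],
    [[0,0,0],[0,0,0],0.2],
    [[0,0,0],[0,0,0],0.2],
    [[0,0,0],[0,0,0],0.2]
  ],
  "squeeze": 20
}}

```text
clock: 11.65
position: [0.5696, 0.1541, 0.0943]
ee_rot: [0.769, 0.639, 0.0, -0.0]
ft_force: [-4.4, -0.4, 2.3]
grip_width: 0.199
```

```bash
python3 -c "
from h import *
togo(.569,.154,.093,-9)
im=camera('side'); cv2.imwrite('pics/s3.png',im[:,:,::-1]);u,v=map(int,w2px('side',[.568,.154,.1]));print(u,v)
w=camera('wrist');cv2.imwrite('pics/w4.png',w[:,:,::-1])
a=cv2.resize(im[v-30:v+30,u-40:u+40,::-1],(400,300),interpolation=cv2.INTER_CUBIC)
b=cv2.resize(w[150:300,220:420,::-1],(400,300),interpolation=cv2.INTER_CUBIC)
cv2.imwrite('pics/c4.png',np.hstack([a,b]))"
```

```text
t 11.65 pos [0.5696 0.1541 0.0943] yaw -10.5 tilt [-0.     0.001] q [-0.8   0.41  0.57  1.74 -0.25  1.07 -0.33] w 0.199 F [-4.4 -0.4  2.3] T [-0.12  1.01  0.01]
units [-0.01 -0.02  0.05] turn -1.5
287 164
```

View pics/c4.png

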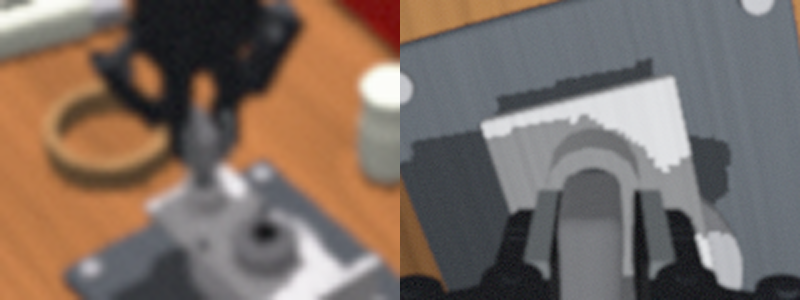

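Request:
{"op": "move_arm", "data": {
  "moves": [
    [[0,-0.04,0],[0,0,-9],0.2],
    [[0,0,0],[0,0,-9],0.2],
    [[0,0,0],[0,0,-9],0.2],
    [[0,0,0],[0,0,-9],0.2],
    [[0,0,0],[0,0,0],0.2]
  ]
}}

```text
clock: 12.38
position: [0.569, 0.1545, 0.0941]
ee_rot: [0.534, 0.846, 0.001, 0.0]
ft_force: [-1.9, 0.5, 1.1]
grip_width: 0.2
```

```bash
cat >> h.py <<'E'
def snap(k):
    togo(.5685,.154,.093,-9)
    w=camera('wrist'); im=camera('side'); cv2.imwrite(f'pics/w_{k}.png',w[:,:,::-1]); cv2.imwrite(f'pics/s_{k}.png',im[:,:,::-1])
E
python3 -c "
from h import *
snap(1)"
```

```text
t 12.38 pos [0.569  0.1545 0.0941] yaw 25.5 tilt [0.001 0.001] q [-0.71  0.39  0.45  1.74 -0.19  1.06  0.25] w 0.2 F [-1.9  0.5  1.1] T [0.03 0.54 0.02]
units [-0.01 -0.03  0.04] turn 34.5
```

Request:
{"op": "move_arm", "data": {
  "moves": [
    [[0,0,0],[0,0,-7],0.2],
    [[0,0,0],[0,0,-7],0.2],
    [[0,0,0],[0,0,0],0.2]
  ]
}}

```text
clock: 12.85
position: [0.569, 0.1542, 0.0938]
ee_rot: [0.428, 0.904, 0.0, 0.0]
ft_force: [-1.0, -0.3, -0.1]
grip_width: 0.196
```

```bash
python3 -c "
from h import *
snap(2)"
```

```text
t 12.85 pos [0.569  0.1542 0.0938] yaw 39.3 tilt [0.001 0.   ] q [-0.68  0.38  0.41  1.74 -0.17  1.06  0.48] w 0.196 F [-1.  -0.3 -0.1] T [-0.01  0.3  -0.02]
units [ 0.01 -0.02  0.03] turn 48.3
```

Request:
{"op": "move_arm", "data": {
  "moves": [
    [[0,0,0],[0,0,-7],0.2],
    [[0,0,0],[0,0,-7],0.2],
    [[0,0,0],[0,0,0],0.2]
  ]
}}

```text
clock: 13.32
position: [0.5689, 0.1541, 0.0938]
ee_rot: [0.315, 0.949, 0.0, 0.0]
ft_force: [-0.8, -0.2, -1.0]
grip_width: 0.2
```

```bash
python3 -c "
from h import *
snap(3)
rows=[cv2.resize(cv2.imread(f'pics/{n}.png')[200:290,280:360],(266,300),interpolation=cv2.INTER_CUBIC) for n in ('w4','w_1','w_2')]
cv2.imwrite('pics/cmp.png',np.vstack([np.hstack(rows),np.hstack([rows[0]*0,cv2.resize(cv2.imread('pics/w_3.png')[200:290,280:360],(266,300)),rows[0]*0])]))"
```

```text
t 13.32 pos [0.5689 0.1541 0.0938] yaw 53.3 tilt [0. 0.] q [-0.64  0.38  0.37  1.73 -0.15  1.06  0.71] w 0.2 F [-0.8 -0.2 -1. ] T [-0.1   0.19 -0.01]
units [ 0.01 -0.01  0.03] turn 62.3
```

View pics/cmp.png

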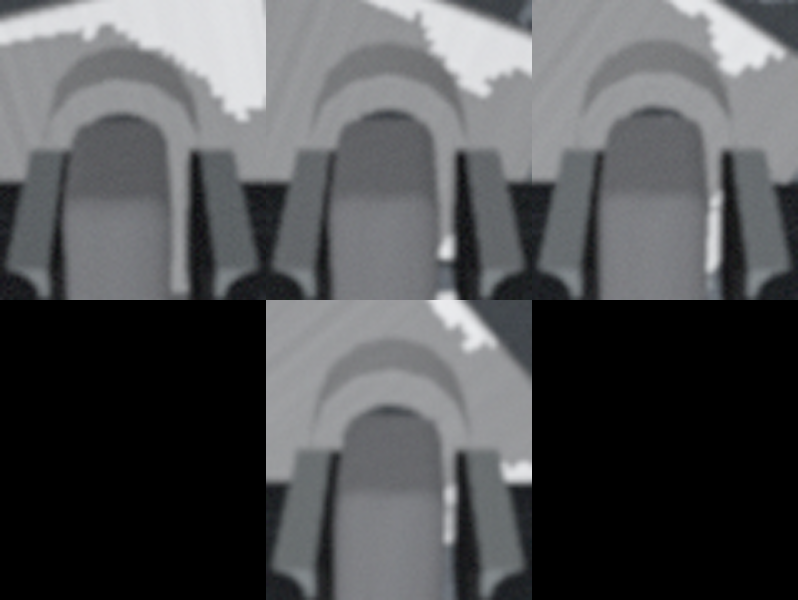

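```bash
cat >> h.py <<'E'
def edge(f):
    g=cv2.cvtColor(cv2.imread(f),cv2.COLOR_BGR2GRAY).astype(float)[225:285,308:324].mean(1); d=np.diff(cv2.GaussianBlur(g[:,None],(1,5),0)[:,0])
    def pk(lo,hi,s):
        k=lo+np.argmax(s*d[lo:hi]); a,b,c=s*d[k-1:k+2]; return round(225.5+k+.5*(a-c)/(a-2*b+c),2),round(s*b,1)
    return pk(5,20,-1),pk(20,45,1)
def wproj(p):
    c=camera_info('wrist'); q=R.from_quat(c['rotation']).inv().apply(np.array(p)-c['origin']); r=np.hypot(q[0],q[1]); t=np.arctan2(r,q[2])
    return [c['cx']+c['fx']*t*q[0]/r, c['cy']+c['fx']*t*q[1]/r]
E
python3 -c "
from h import *
for k in ('w4','w_1','w_2','w_3'): print(k,edge(f'pics/{k}.png'))
o=get_obs();x=R.from_quat(o['ee_rot']).apply([1,0,0])
for s in(1,-1):
  for z in(.128,.126,.12): print(s,z,wproj(np.array([.568,.154,z])+s*.018*x))
"
```

```text
w4 ((np.float64(233.89), np.float64(-17.9)), (np.float64(259.51), np.float64(5.3)))
w_1 ((np.float64(232.77), np.float64(-18.7)), (np.float64(258.95), np.float64(4.4)))
w_2 ((np.float64(231.79), np.float64(-17.9)), (np.float64(258.07), np.float64(4.5)))
w_3 ((np.float64(231.41), np.float64(-19.0)), (np.float64(257.6), np.float64(4.7)))
1 0.128 [np.float64(317.7146445307349), np.float64(259.38109960721573)]
1 0.126 [np.float64(317.7352896584136), np.float64(257.038534176694)]
1 0.12 [np.float64(317.79408419466864), np.float64(250.39171796629395)]
-1 0.128 [np.float64(317.93383161712023), np.float64(327.9662318407697)]
-1 0.126 [np.float64(317.9476422595025), np.float64(325.17842624138206)]
-1 0.12 [np.float64(317.9876037003346), np.float64(317.15492757924574)]
```

Request:
{"op": "move_arm", "data": {
  "moves": [
    [[0,0,0],[0,0,-7],0.2],
    [[0,0,0],[0,0,-7],0.2],
    [[0,0,0],[0,0,0],0.2]
  ]
}}

```text
clock: 13.8
position: [0.5689, 0.1541, 0.0938]
ee_rot: [0.197, 0.98, 0.0, 0.0]
ft_force: [-1.2, -0.8, -0.6]
grip_width: 0.198
```

```bash
python3 -c "
from h import *
snap(4);print(edge('pics/w_4.png'))"
```

```text
t 13.8 pos [0.5689 0.1541 0.0938] yaw 67.3 tilt [0. 0.] q [-0.61  0.38  0.32  1.73 -0.13  1.06  0.94] w 0.198 F [-1.2 -0.8 -0.6] T [-0.14  0.19 -0.06]
units [ 0.01 -0.01  0.03] turn 76.3
((np.float64(230.96), np.float64(-17.7)), (np.float64(257.06), np.float64(4.4)))
```

Request:
{"op": "move_arm", "data": {
  "moves": [
    [[0,0,0],[0,0,-7],0.2],
    [[0,0,0],[0,0,-7],0.2],
    [[0,0,0],[0,0,0],0.2]
  ]
}}

```text
clock: 14.28
position: [0.5689, 0.1541, 0.0938]
ee_rot: [0.076, 0.997, 0.0, 0.0]
ft_force: [-1.5, -0.9, -0.2]
grip_width: 0.198
```

```bash
python3 -c "
from h import *
snap(5);print(edge('pics/w_5.png'))"
```

```text
t 14.28 pos [0.5689 0.1541 0.0938] yaw 81.3 tilt [0. 0.] q [-0.57  0.37  0.28  1.73 -0.12  1.05  1.17] w 0.198 F [-1.5 -0.9 -0.2] T [-0.19  0.16 -0.03]
units [ 0.02 -0.01  0.03] turn 90.3
((np.float64(230.48), np.float64(-18.3)), (np.float64(256.8), np.float64(4.2)))
```

Request:
{"op": "move_arm", "data": {
  "moves": [
    [[0,0,0],[0,0,-7],0.2],
    [[0,0,0],[0,0,-7],0.2],
    [[0,0,0],[0,0,0],0.2]
  ]
}}

```text
clock: 14.75
position: [0.5689, 0.1542, 0.0939]
ee_rot: [-0.046, 0.999, 0.0, 0.0]
ft_force: [-1.3, -1.7, -0.0]
grip_width: 0.2
```

```bash
python3 -c "
from h import *
snap(6);print(edge('pics/w_6.png'))"
```

```text
t 14.75 pos [0.5689 0.1542 0.0939] yaw 95.3 tilt [0. 0.] q [-0.54  0.37  0.24  1.73 -0.1   1.05  1.4 ] w 0.2 F [-1.3 -1.7 -0. ] T [-0.25  0.1   0.01]
units [ 0.02 -0.01  0.03] turn 104.3
((np.float64(230.21), np.float64(-17.3)), (np.float64(256.53), np.float64(4.4)))
```

Request:
{"op": "move_arm", "data": {
  "moves": [
    [[0,0,0],[0,0,-7],0.2],
    [[0,0,0],[0,0,-7],0.2],
    [[0,0,0],[0,0,0],0.2]
  ]
}}

```text
clock: 15.22
position: [0.5689, 0.1544, 0.0939]
ee_rot: [-0.168, 0.986, 0.0, 0.0]
ft_force: [-0.7, -0.0, -0.3]
grip_width: 0.205
```

```bash
python3 -c "
from h import *
snap(7);print(edge('pics/w_7.png'))"
```

```text
t 15.22 pos [0.5689 0.1544 0.0939] yaw 109.3 tilt [0. 0.] q [-0.51  0.37  0.2   1.73 -0.08  1.05  1.63] w 0.205 F [-0.7 -0.  -0.3] T [-0.09  0.04 -0.06]
units [ 0.02 -0.01  0.04] turn 118.3
((np.float64(229.92), np.float64(-15.5)), (np.float64(255.79), np.float64(4.3)))
```

Request:
{"op": "move_arm", "data": {
  "moves": [
    [[0,0,0],[0,0,-7],0.2],
    [[0,0,0],[0,0,-7],0.2],
    [[0,0,0],[0,0,0],0.2]
  ]
}}

```text
clock: 15.7
position: [0.5689, 0.1543, 0.0939]
ee_rot: [-0.286, 0.958, 0.0, 0.0]
ft_force: [-0.1, -0.2, -0.1]
grip_width: 0.2
```

```bash
python3 -c "
from h import *
snap(8);print(edge('pics/w_8.png'))"
```

```text
t 15.7 pos [0.5689 0.1543 0.0939] yaw 123.3 tilt [0. 0.] q [-0.47  0.37  0.16  1.72 -0.07  1.06  1.86] w 0.2 F [-0.1 -0.2 -0.1] T [-0.14 -0.01  0.03]
units [ 0.02 -0.    0.04] turn 132.3
((np.float64(233.18), np.float64(-5.3)), (np.float64(250.02), np.float64(4.1)))
```

Request:
{"op": "move_arm", "data": {
  "moves": [
    [[0,0,0],[0,0,-7],0.2],
    [[0,0,0],[0,0,-7],0.2],
    [[0,0,0],[0,0,0],0.2]
  ]
}}

```text
clock: 16.18
position: [0.5688, 0.1545, 0.0939]
ee_rot: [-0.401, 0.916, 0.0, 0.0]
ft_force: [0.1, -0.1, -0.1]
grip_width: 0.195
```

```bash
python3 -c "
from h import *
snap(9);print(edge('pics/w_9.png'))"
```

```text
t 16.18 pos [0.5688 0.1545 0.0939] yaw 137.3 tilt [0. 0.] q [-0.44  0.37  0.12  1.72 -0.05  1.06  2.09] w 0.195 F [ 0.1 -0.1 -0.1] T [ 0.   -0.    0.02]
units [ 0.02 -0.01  0.03] turn 146.3
((np.float64(232.76), np.float64(-5.7)), (np.float64(250.19), np.float64(3.7)))
```

Request:
{"op": "move_arm", "data": {
  "moves": [
    [[0,0,0.18],[0,0,0],0.2],
    [[0,0,0.18],[0,0,0],0.2],
    [[0,0,0],[0,0,10],0.2],
    [[0,0,0],[0,0,10],0.2],
    [[0,0,0],[0,0,10],0.2]
  ]
}}

```text
clock: 16.9
position: [0.5686, 0.1539, 0.0842]
ee_rot: [-0.149, 0.989, -0.0, -0.0]
ft_force: [0.1, -1.3, -2.1]
grip_width: 0.2
```

```bash
python3 -c "
from h import *
snap(10);print(edge('pics/w_10.png'))"
```

```text
t 16.9 pos [0.5686 0.1539 0.0842] yaw 107.1 tilt [-0.001 -0.   ] q [-0.51  0.38  0.21  1.74 -0.09  1.04  1.59] w 0.2 F [ 0.1 -1.3 -2.1] T [-0.17 -0.12 -0.02]
units [ 0.    0.   -0.35] turn 116.1
((np.float64(237.54), np.float64(-14.2)), (np.float64(262.34), np.float64(4.1)))
```

Request:
{"op": "move_arm", "data": {
  "moves": [
    [[0,0,0],[0,0,10],0.2],
    [[0,0,0],[0,0,10],0.2],
    [[0,0,0],[0,0,10],0.2],
    [[0,0,0],[0,0,10],0.2],
    [[0,0,0],[0,0,10],0.2]
  ]
}}

```text
clock: 17.62
position: [0.5685, 0.1535, 0.0843]
ee_rot: [0.281, 0.96, -0.001, -0.0]
ft_force: [-0.2, -1.6, -1.7]
grip_width: 0.2
```

Request:
{"op": "move_arm", "data": {
  "moves": [
    [[0,0,0],[0,0,10],0.2],
    [[0,0,0],[0,0,10],0.2],
    [[0,0,0],[0,0,10],0.2],
    [[0,0,0],[0,0,10],0.2],
    [[0,0,0],[0,0,10],0.2]
  ]
}}

```text
clock: 18.25
position: [0.5682, 0.1538, 0.0843]
ee_rot: [0.66, 0.751, -0.001, -0.0]
ft_force: [-1.2, -1.0, -1.3]
grip_width: 0.2
```

Request:
{"op": "move_arm", "data": {
  "moves": [
    [[0,0,0],[0,0,10],0.2],
    [[0,0,0],[0,0,10],0.2],
    [[0,0,0],[0,0,10],0.2],
    [[0,0,0],[0,0,10],0.2],
    [[0,0,0],[0,0,10],0.2]
  ]
}}

```text
clock: 18.88
position: [0.5682, 0.1542, 0.0843]
ee_rot: [0.916, 0.402, -0.001, -0.0]
ft_force: [-0.5, -1.0, -1.7]
grip_width: 0.204
```

```bash
python3 -c "
from h import *
snap(11);print(edge('pics/w_11.png'))
A=[cv2.resize(cv2.imread(f'pics/w_{k}.png')[200:300,260:380],(266,222),interpolation=cv2.INTER_CUBIC) for k in (7,9,11)]
B=cv2.resize(cv2.imread('pics/s_11.png')[120:210,230:350],(400,300),interpolation=cv2.INTER_CUBIC);T=cv2.resize(camera('top')[160:250,230:350,::-1],(398,300),interpolation=cv2.INTER_CUBIC)
cv2.imwrite('pics/c11.png',np.vstack([np.hstack(A),np.hstack([B,T])]))"
```

```text
t 18.88 pos [0.5682 0.1542 0.0843] yaw -42.6 tilt [-0.001 -0.   ] q [-0.89  0.45  0.69  1.76 -0.32  1.06 -0.84] w 0.204 F [-0.5 -1.  -1.7] T [-0.09  0.15 -0.02]
units [ 0.    0.01 -0.35] turn -33.6
((np.float64(239.35), np.float64(-15.9)), (np.float64(264.24), np.float64(4.5)))
```

View pics/c11.png

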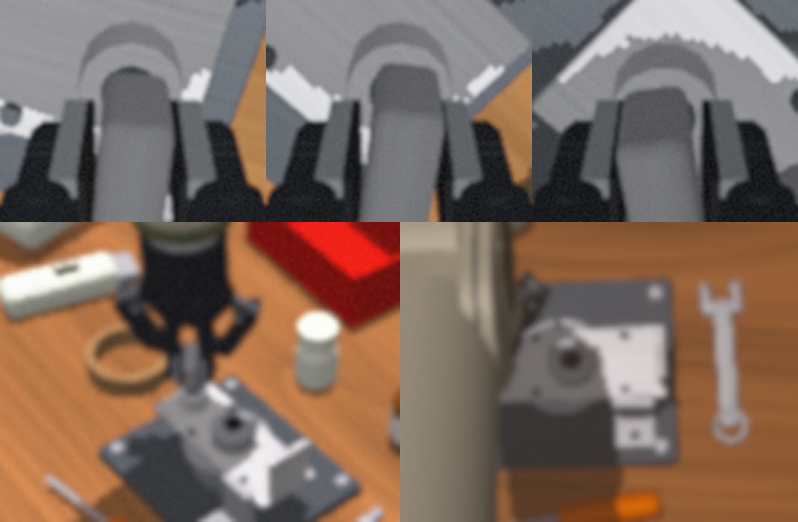

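Request:
{"op": "move_arm", "data": {
  "moves": [
    [[0,0,0],[0,0,9],0.2],
    [[0,0,0],[0,0,9],0.2],
    [[0,0,0],[0,0,9],0.2],
    [[0,0,0],[0,0,0],0.4],
    [[0,0,0],[0,0,0],0.6]
  ]
}}

```text
clock: 19.65
position: [0.5688, 0.1543, 0.0848]
ee_rot: [0.984, 0.181, 0.0, -0.0]
ft_force: [-1.0, -0.6, -0.2]
grip_width: 0.587
```

Request:
{"op": "move_arm", "data": {
  "moves": [
    [[0,0,0],[0,0,0],0.6],
    [[0,0,0],[0,0,-10],0.6],
    [[0,0,0],[0,0,-10],0.6],
    [[0,0,0],[0,0,-10],0.6],
    [[0,0,0],[0,0,-10],0.6]
  ]
}}

```text
clock: 20.27
position: [0.5688, 0.1542, 0.0849]
ee_rot: [0.862, 0.507, 0.0, -0.0]
ft_force: [-1.6, -0.2, -0.5]
grip_width: 0.596
```

Request:
{"op": "move_arm", "data": {
  "moves": [
    [[0,0,0],[0,0,-10],0.6],
    [[0,0,0],[0,0,-10],0.6],
    [[0,0,0],[0,0,-10],0.6],
    [[0,0,0],[0,0,-10],0.6],
    [[0,0,0],[0,0,-10],0.6]
  ]
}}

```text
clock: 20.9
position: [0.5688, 0.1541, 0.085]
ee_rot: [0.567, 0.824, 0.0, 0.0]
ft_force: [-0.8, -1.2, 0.5]
grip_width: 0.6
```

Request:
{"op": "move_arm", "data": {
  "moves": [
    [[0,0,0],[0,0,-10],0.6],
    [[0,0,0],[0,0,-10],0.6],
    [[0,0,0],[0,0,-10],0.6],
    [[0,0,0],[0,0,-10],0.6],
    [[0,0,0],[0,0,-10],0.6]
  ]
}}

```text
clock: 21.52
position: [0.5688, 0.1541, 0.085]
ee_rot: [0.166, 0.986, 0.0, 0.0]
ft_force: [-0.3, -0.0, -0.1]
grip_width: 0.599
```

Request:
{"op": "move_arm", "data": {
  "moves": [
    [[0,0,0],[0,0,-10],0.6],
    [[0,0,0],[0,0,-10],0.6],
    [[0,0,0],[0,0,-10],0.6],
    [[0,0,0],[0,0,-10],0.6],
    [[0,0,0],[0,0,0],0.6]
  ]
}}

```text
clock: 22.15
position: [0.5689, 0.154, 0.0849]
ee_rot: [-0.178, 0.984, 0.0, 0.0]
ft_force: [0.8, 1.0, -0.9]
grip_width: 0.596
```

```bash
python3 -c "
from h import *
togo(.5685,.154,.083,111)"
```

```text
t 22.15 pos [0.5689 0.154  0.0849] yaw 110.5 tilt [0. 0.] q [-0.5   0.38  0.19  1.73 -0.08  1.04  1.65] w 0.596 F [ 0.8  1.  -0.9] T [ 0.02 -0.01 -0.02]
units [0.01 0.   0.08] turn -0.5
```

Request:
{"op": "move_arm", "data": {
  "moves": [
    [[0,0,0.06],[0,0,0],0.4],
    [[0,0,0],[0,0,0],0.2],
    [[0,0,0],[0,0,0],0.2],
    [[0,0,0],[0,0,0],0.2]
  ]
}}

```text
clock: 22.65
position: [0.5688, 0.1542, 0.0833]
ee_rot: [-0.178, 0.984, 0.0, 0.0]
ft_force: [-0.1, -0.9, -0.5]
grip_width: 0.198
```

```bash
python3 -c "
from h import *
snap(12);print(edge('pics/w_12.png'))"
```

```text
t 22.65 pos [0.5688 0.1542 0.0833] yaw 110.5 tilt [0. 0.] q [-0.5   0.38  0.19  1.73 -0.08  1.04  1.65] w 0.198 F [-0.1 -0.9 -0.5] T [-0.1  -0.   -0.01]
units [ 0.01 -0.01 -0.39] turn 119.5
((np.float64(235.15), np.float64(-14.4)), (np.float64(259.27), np.float64(4.5)))
```

Request:
{"op": "move_arm", "data": {
  "moves": [
    [[0,0,0],[0,0,10],0.2],
    [[0,0,0],[0,0,10],0.2],
    [[0,0,0],[0,0,10],0.2],
    [[0,0,0],[0,0,10],0.2],
    [[0,0,0],[0,0,10],0.2]
  ]
}}

```text
clock: 23.38
position: [0.5686, 0.1536, 0.0831]
ee_rot: [0.258, 0.966, -0.0, -0.0]
ft_force: [-0.6, -1.1, -0.4]
grip_width: 0.202
```

Request:
{"op": "move_arm", "data": {
  "moves": [
    [[0,0,0],[0,0,10],0.2],
    [[0,0,0],[0,0,10],0.2],
    [[0,0,0],[0,0,10],0.2],
    [[0,0,0],[0,0,10],0.2],
    [[0,0,0],[0,0,10],0.2]
  ]
}}

```text
clock: 24.0
position: [0.5683, 0.1538, 0.083]
ee_rot: [0.642, 0.767, -0.001, -0.0]
ft_force: [-0.6, -1.4, -0.8]
grip_width: 0.201
```

Request:
{"op": "move_arm", "data": {
  "moves": [
    [[0,0,0],[0,0,10],0.2],
    [[0,0,0],[0,0,10],0.2],
    [[0,0,0],[0,0,10],0.2],
    [[0,0,0],[0,0,10],0.2],
    [[0,0,0],[0,0,10],0.2]
  ]
}}

```text
clock: 24.62
position: [0.5682, 0.1543, 0.083]
ee_rot: [0.906, 0.424, -0.0, -0.0]
ft_force: [-1.5, 1.0, -1.2]
grip_width: 0.201
```

Request:
{"op": "move_arm", "data": {
  "moves": [
    [[0,0,0],[0,0,10],0.2],
    [[0,0,0],[0,0,10],0.2],
    [[0,0,0],[0,0,10],0.2],
    [[0,0,0],[0,0,0],0.2],
    [[0,0,0],[0,0,0],0.2]
  ]
}}

```text
clock: 25.25
position: [0.5688, 0.1544, 0.0834]
ee_rot: [0.984, 0.18, 0.0, -0.0]
ft_force: [0.2, -0.6, 0.1]
grip_width: 0.202
```

```bash
python3 -c "
from h import *
snap(13);print(edge('pics/w_13.png'))"
```

```text
t 25.25 pos [0.5688 0.1544 0.0834] yaw -69.3 tilt [0. 0.] q [-0.96  0.47  0.78  1.76 -0.38  1.06 -1.26] w 0.202 F [ 0.2 -0.6  0.1] T [-0.03 -0.03  0.04]
units [-0.02  0.01 -0.39] turn -60.3
((np.float64(238.07), np.float64(-15.9)), (np.float64(261.92), np.float64(4.2)))
```

Request:
{"op": "move_arm", "data": {
  "moves": [
    [[0,0,0],[0,0,0],0.1],
    [[0,0,0],[0,0,0],0.1],
    [[0,0,0],[0,0,0],0],
    [[0,0,0],[0,0,0],0],
    [[0,0,0],[0,0,0],0]
  ],
  "squeeze": 25
}}

```text
clock: 25.98
position: [0.5688, 0.154, 0.0833]
ee_rot: [0.984, 0.178, -0.0, 0.0]
ft_force: [-0.9, -3.3, 2.3]
grip_width: 0.159
```

```bash
python3 -c "
from h import *
snap(14);print(edge('pics/w_14.png'))
A=cv2.resize(cv2.imread('pics/w_14.png'),(560,350));T=cv2.resize(camera('top')[120:270,150:350,::-1],(400,300),interpolation=cv2.INTER_CUBIC);B=cv2.resize(cv2.imread('pics/s_14.png')[120:240,230:390],(400,300),interpolation=cv2.INTER_CUBIC)
C=np.zeros((600,800,3),np.uint8);C[:300,:400]=T;C[:300,400:]=B;C[300:,:480]=cv2.resize(A,(480,300));C[300:,480:]=cv2.resize(cv2.imread('pics/w_14.png')[190:290,265:372],(320,300));cv2.imwrite('pics/c14.png',C)"
```

```text
t 25.98 pos [0.5688 0.154  0.0833] yaw -69.5 tilt [-0. -0.] q [-0.96  0.47  0.78  1.76 -0.38  1.06 -1.26] w 0.159 F [-0.9 -3.3  2.3] T [-0.6   0.22 -0.02]
units [-0.01 -0.01 -0.39] turn -60.5
((np.float64(237.46), np.float64(-16.6)), (np.float64(261.72), np.float64(3.8)))
```

View pics/c14.png

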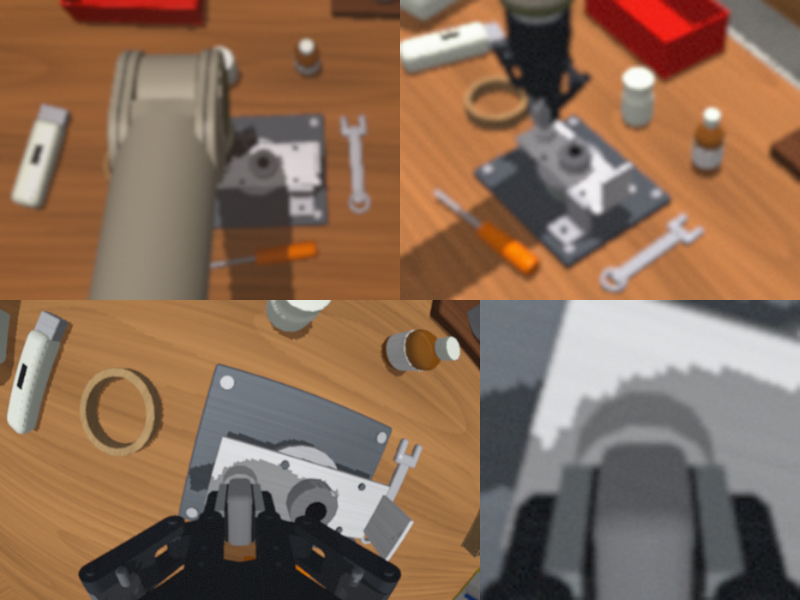

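```bash
python3 -c "
from h import *
an=lambda a,b:round(np.degrees(np.arctan2(*(b-a)[1::-1])),2)
print('base',an(wpx(289,86.7,.012),wpx(520,173.3,.012)),'plate',an(wpx(296,182.7,.056),wpx(517,249.3,.056)))
print('corner',wpx(296,182.7,.056), 'tab top',wpx(517,267,.104))
g=cv2.cvtColor(cv2.imread('pics/w_14.png'),cv2.COLOR_BGR2GRAY)
e=cv2.Canny(g,60,140)
for l in cv2.HoughLinesP(e,1,np.pi/360,30,minLineLength=45,maxLineGap=4)[:,0]:
  print(l,an(wpx(l[0],l[1],.056),wpx(l[2],l[3],.056)),an(wpx(l[0],l[1],.012),wpx(l[2],l[3],.012)))
"
```

```text
base -86.76 plate -86.47
corner [0.5966 0.1784 0.056 ] tab top [0.6075 0.0557 0.104 ]
[108 357 225 288] -35.07 -35.04
[467 319 531 357] -104.31 -104.3
[435 223 490 239] -85.71 -85.69
[236 287 251 224] 2.74 2.74
[327 190 446 227] -87.03 -87.01
[251 222 283  99] 3.78 3.8
[ 65 119  84  66] -12.76 -12.64
[414 123 515 166] -86.47 -86.48
[275 257 296 183] 3.48 3.5
[373 202 447 224] -86.07 -86.07
[440 303 529 355] -103.93 -103.9
[311  89 416 124] -86.46 -86.45
[108 356 222 289] -35.18 -35.17
[515 343 547 294] 3.09 3.12
[ 50 154  72  79] -11.85 -11.88
[303 257 304 320] -160.24 -160.22
[494 241 522 175] 3.65 3.65
[520 345 550 298] 4.78 4.66
[ 14 126  28  71] -11.71 -11.7
[614 327 639 279] 11.53 11.47
```

```bash
python3 -c "
from workcell import *
hand_in();o=get_obs();print(o['clock'],o['grip_width'],o['ft_force'])"
```

```text
the job is handed in; nothing more can be done
the job is handed in; nothing more can be done
```

The job is handed in at about 26 s of the 72 s allowed; no verdict is reported.

- **Bracket:** I turned it by its tab against the stop bar and felt the contact as a force rise to +12 N. In the last wrist picture its plate lies within about 0.6° of parallel to the base, so the swivel is close to 0.
- **Drop:** I turned the bolt backward with loose fingers. It dropped about 2.1 rad back from the start. The wrist camera showed the head's edge jump about 6 px, where a 6 mm drop predicts about 6.7 px.
- **Forward turn:** I turned it forward about one full turn from the drop, regripping once half-way. The wrist images suggest roughly 3–3.5 mm of descent per half turn. This is only approximate: a wrist-image comparison between different tool angles did not agree, so I relied on pictures taken at similar angles.
- **Final state:** The head is gripped with a 25 N squeeze at an opening of about 13.5 mm (the head is 14 mm thick). The wrist force is under 5 N.
- **Loose things:** In the final pictures the items in view look where they were. I did not check the carton there, or measure any of them.

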